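# Pack a two-layer pot-binding kit

### The job

Pack the kit box: stand the wide pot and the slim pot upright in the bottom pockets that fit them, then fit the divider board level over them - tuck one end under the fixed lip and push the other end down until the spring catch has snapped out over it - and finally lay the awl lengthwise in the divider's two notches, handle in the wide notch and blade in the narrow one. Let go of everything and leave the other things on the table where they are.

Things in the scene. Friction and masses are not known exactly. Their poses are not given: they have to be found in the camera images.
- box: Plywood box, fixed, outside 208 (x) by 174 mm (y). Origin: centre of underside; +x end away from the robot. Floor top z = 8 mm. Side walls (y = +-72 to +-80 mm) are 74 mm high. +x end wall: inner face x = 100 mm, 93 mm high, bears the lip. -x end wall: inner face x = -99 mm, 78 mm high, bears the catch. Corner cheeks 92 mm high (inner faces y = +-82 mm) guide the divider sideways.
- seat (a point): Where the centre of the divider's underside lies when home (within 3 mm): box x = y = 0, z = 74 mm, level on the tops of the side walls. The divider is longer than the opening between lip and -x wall, so flat it cannot go in: tilt it some 14 degrees, +x end low, rest that end on the side walls, push it under the lip up to the end wall, lower the other end on to the catch, press.
- lip (a point): Middle of the lower inner edge of the fixed lip: box x = 88 mm, z = 86.5 mm. The lip runs across the box's full width, 6.5 mm thick (top at z = 93 mm), and overhangs the +x end wall's inner face by 12 mm; between it and the side walls' tops are 12.5 mm for the 8 mm board.
- catch (a joint): Spring catch at the middle of the box's -x end: steel wedge 50 mm wide that slides outward (box -x), 0 = fully out (rest), 0.012 m = fully back. Spring 4 N at rest plus 0.4 N per mm. The divider's end pressed down (some 10 to 25 N on the board outside the cradle) drives it back 5 to 7 mm, then it snaps over the board's top and reads 0.
- catch_nose (a point): Inner lower edge of the catch's nose: box x = -91.5 mm, z = 83.5 mm at rest (1.5 mm above the top of the seated board). Its upper face slopes up and outward from the nose, 30 degrees from vertical, to z = 106 mm.
- wide_pocket: Wooden block 90 x 140 mm, 18 mm high, fixed on the box floor in one half of the box (which half varies), with a through hole 66 mm across for the wide pot. Origin: centre of the hole, at its bottom (on the box floor). Lies 47 mm from the box centre along the box's x.
- slim_pocket: The same kind of block in the other half, its hole 52 mm across, for the slim pot. Origin: centre of the hole, at its bottom.
- wide_pot_mid (a point): Terracotta tumbler-shaped pot, open at the top, straight-sided, 60 mm across, 62 mm tall, foot 54 mm across. This point: its centre, half-way up; z along its axis, up. In its pocket it stands on the box floor. About 180 g.
- slim_pot_mid (a point): Terracotta pot like the other but slimmer: 46 mm across, 62 mm tall, foot 40 mm across. This point: its centre, half-way up. About 180 g.
- divider_bar (a point): Divider: plywood board 196 (x) x 158 mm (y), 8 mm thick, 240 g, flat on the table; on top a grip bar 80 mm long (x), 14 mm wide, 32 mm high, and a notched cradle near each end. This point: middle of the bar, 24 mm above the board's underside; x along the bar to the narrow notch, z up. Outside each cradle, from x = +-64 mm to the end at +-98 mm, the board is bare and can be pressed.
- wide_notch (a point): Centre line of the wide notch for the awl's handle: cradle 16 mm thick and 50 mm wide on the divider 56 mm from its middle; the notch bottom is 45 mm above the board's underside (this point), its flaring walls 16 mm high and about 30 mm apart at the bottom; the cradle's top is 60 mm above the board's underside.
- narrow_notch (a point): The same for the blade, 56 mm from the middle on the other side; notch bottom 54 mm above the board's underside (this point), walls 14 mm high and about 12 mm apart at the bottom. With the awl in both notches its axis is level, 58 mm above the board's underside.
- awl_grip (a point): Awl, 168 mm long, 90 g: wooden handle 26 mm across and 88 mm long, then a round steel blade 8 mm across. This point: on its axis, in the handle, 50 mm from the handle's butt and 118 mm from the tip; x points along the axis to the tip. Starts level on a dark cradle block, axis 47 mm above the table. Packed, this point lies about 30 mm from the divider's middle towards the wide notch (within 18 mm).
- awl_tip (a point): The tip of the awl's blade.
- rest: Dark wooden cradle block, fixed, base 150 x 60 x 12 mm, on which the awl lies, with notches like the divider's at x = -56 and +56 mm; tops 50 mm (handle side) and 57 mm (blade side) above the table. Origin: centre of its underside, x along the awl.
- glue_can: Bystander, leave alone: closed metal can, 50 mm across, 70 mm tall, standing in front of the box. Origin: centre of its underside or its middle.
- screwdriver: Bystander, leave alone: wooden-handled screwdriver lying beyond the box. Origin: centre of its underside or its middle.
- brush: Bystander, leave alone: wooden brush lying on the left. Origin: centre of its underside or its middle.
- bowl: Bystander, leave alone: blue ceramic bowl, 100 mm across. Origin: centre of its underside or its middle.
- vase: Bystander, leave alone: big blue vase, 130 mm tall, on the far left. Origin: centre of its underside or its middle.
- cup: Bystander, leave alone: white cup beyond the divider, 85 mm tall. Origin: centre of its underside or its middle.
- offcut: Bystander, leave alone: wooden offcut 140 x 50 x 30 mm. Origin: centre of its underside or its middle.
Not all that is in view belongs to the job. What is shaped like the part that bears slim_pot_mid but pink or yellow is not meant.

How it is judged:
On the way, in this order (a step that is already met when the one before it is completed fails the run):
1. both pots stand in the pockets that fit them (horizontal distance between wide_pot_mid and wide_pocket below 0.008 m and angle between each of wide_pot_mid, slim_pot_mid's own z axis and vertical below 0.1 rad and z of wide_pot_mid in the frame of wide_pocket between 0.026 and 0.036 m and horizontal distance between slim_pot_mid and slim_pocket below 0.008 m and z of slim_pot_mid in the frame of slim_pocket between 0.026 and 0.036 m), for 0.2 s.
2. the divider lies home, held by the catch, over both pots (all of step 1 and x of divider_bar in the frame of box between -0.006 and 0.006 m and y of divider_bar in the frame of box between -0.006 and 0.006 m and z of divider_bar in the frame of box between 0.094 and 0.102 m and angle between divider_bar's own z axis and vertical below 0.035 rad and angle between the x axis of divider_bar and the x axis of box, either way round below 0.08 rad and value of joint catch below 0.002 m), for 0.2 s.
At the end, for the whole second after the job is handed in: Pots upright in their own pockets (8 mm, 0.1 rad); divider home in the box (6 mm, height 4 mm, tilt 0.035 rad) with the catch out over it (under 2 mm back); awl in both notches, handle in the wide one (18 mm along, handle 6 mm and tip 10 mm across, height 5 to 8 mm); all at rest (all of step 2 and x of awl_grip in the frame of divider_bar between -0.048 and -0.012 m and y of awl_grip in the frame of divider_bar between -0.006 and 0.006 m and z of awl_grip in the frame of divider_bar between 0.029 and 0.039 m and x of awl_tip in the frame of divider_bar above 0.06 m and y of awl_tip in the frame of divider_bar between -0.01 and 0.01 m and z of awl_tip in the frame of divider_bar between 0.026 and 0.042 m and linear speed of each of wide_pot, slim_pot, divider, awl below 0.02 m/s); the robot touches nothing.
It fails at once if a bystander is moved by more than 50 mm (distance of any of glue_can, screwdriver, brush, bowl, vase, cup, offcut from where it was at the start of the episode above 0.05 m).
It also fails if it takes over 72 s, if anything falls off the work surface, if the arm or the gripper's body presses on something with over 40 N, if the wrist force passes 120 N, or if a joint passes its speed limit or range.

### The arm

A 6-joint arm with a two-finger parallel gripper is mounted at the origin on the work surface. World frame = base frame: x ahead of the robot, y to its left, z up, the work surface at z = 0. Lengths are in m, angles in rad, forces in N, time in s.
With the tool pointing down it reaches from about 0.35 to 0.775 m from the base axis. Payload 7.3 kg.
Tool frame: the origin (TCP) lies midway between the tips of the shut fingers; the grasp point (between the pads) lies 19 mm behind it; z points along the fingers, y is the line along which they close (so a half turn about z gives the same grasp; the last joint's range is limited). The gripper opens to 92 mm and grips with 3 to 60 N. Pads are 19 mm wide; open, the fingers measure 130 mm over their backs; the gripper's body (75 mm by 190 mm) begins 47 mm behind the grasp point.
Start: joints at [-1.404, 0.342, 1.524, -0, 1.275, -0.146], TCP at [0.162, -0.5, 0.227] pointing down, gripper open.
Joint ranges: [-2.53, 2.53], [-0.77, 2.02], [0.04, 2.7], [-1, 4.14], [0.28, 2.66], [-3.11, 3.11]. Speed limits (rad/s): [2.57, 2.57, 3.14, 3.14, 3.14, 3.14].

### API

Orientations are given as [roll, pitch, yaw] about the fixed x, y, z axes, in that order (R = Rz(yaw) Ry(pitch) Rx(roll)).
In Python, from cell import monitor, vision, workorder gives the robot as it stands.
- The arm moves only by the tool move_arm, never from a script. Its argument "rows" is a list of rows, each a list of 5 numbers: the shift along the world's x, y, z in mm, then the turn about the world's z in rad, then the closure, from -1 (fully open) to 1 (shut). A call has 1 to 12 rows; each row shifts and turns the commanded pose from where the row before left it; what a row does not reach is not made up. A row lasts 1/10 s, in which the tool goes at most 50 mm and 8.59 degrees, less where a joint would pass 70% of its speed; a pose out of reach is approached as far as the arm can. A call is refused whole if a number of a shift passes 50 or a number of a turn 0.15, either way. A call with a gripper value outside its range is refused whole. The fingers move at their own pace and stop on an object; "newtons" is the grip in N (left out, the last holds). Time passes only in rows, so rows that do not move let the fingers close. It gives the time, the measured TCP pose, the force, the opening and the grip force at its end, in the units of the state.
- monitor.observe(): the state, without advancing time (a new reading comes with each control period).
- vision.read_camera(name): name is "scene" or "top" or "wrist"; returns the picture (420x560x3 uint8, red, green, blue); there is no depth.
- vision.get_calibration(name): a dict with "K" (3x3 intrinsics, pixels), "T" (4x4, takes a point from camera to world coordinates); the wrist camera has in their place "mount" (4x4, takes a point from camera to tool coordinates, whose origin is the TCP and whose axes are the flange's). Camera axes: x right, y up, looking along -z (the intrinsics and any distortion apply to the point x, -y, -z); pixel columns grow to the right and rows downward; lengths in m; the calibration is good to about 2 mm. A picture is of the moment at which its call begins: read the wrist's pose just before it. get_calibration takes no time and is no camera call.
- workorder.hand_in(): hands the job in; it is judged then, once.
The state is a dict: "time": time; "qpos": joint angles; "qvel": joint speeds; "joint_efforts": joint torques, N m; "tool_pos": TCP position; "tool_rot": TCP orientation; "contact_force": force on the tool from outside, world axes, zero at the start; "torque": the same for the moment, N m; "opening": finger opening in m; "grip_force": force on a finger pad.
Only numpy, scipy, OpenCV 4.12 (cv2) and the standard library are available. Lean on these libraries where they do the work, as an engineer would, in place of code of your own. Each camera call takes 0.05 s, during which the arm holds its last target. There are 200 camera calls.

## Working session

There is one attempt and no reset: what is moved stays moved. The work goes in short steps, Python scripts to look and compute and a tool call to move; the robot and the scene stay as the last step left them, time stands still between calls to the robot, and variables do not carry over. Pictures are saved under pics/ and viewed, at most 10 in all, crops included, and the job is handed in when it is done.

Besides the shell and the picture viewer there is one more tool, called after ">>>" as a command line: name --pt "numbers of a row" for each row, then --argument value for the rest. move_arm: Moves the arm, as the interface text tells. Its arguments: {"type":"object","properties":{"rows":{"type":"array","items":{"type":"array","items":{"type":"number"}}},"newtons":{"type":"number"}},"required":["rows"]}

```bash
ls; mkdir -p pics; cat > h.py <<'E'
import numpy as np,cv2
from cell import monitor,vision,workorder
from scipy.spatial.transform import Rotation as R
def cam(name):
    c=vision.get_calibration(name)
    if 'T' in c: return np.array(c['K']),np.array(c['T']),c
    s=monitor.observe(); T=np.eye(4)
    T[:3,:3]=R.from_euler('xyz',s['tool_rot']).as_matrix(); T[:3,3]=s['tool_pos']
    return np.array(c['K']),T@np.array(c['mount']),c
def ray(K,T,u,v):
    d=np.linalg.inv(K)@[u,v,1]; d=np.array([d[0],-d[1],-d[2]])
    return T[:3,3],T[:3,:3]@d
def onz(KT,u,v,z):
    o,d=ray(KT[0],KT[1],u,v); return o+d*(z-o[2])/d[2]
def proj(KT,p):
    q=np.linalg.inv(KT[1])@np.append(p,1); q=KT[0]@[q[0],-q[1],-q[2]]; return q[:2]/q[2]
def tri(a,b):
    # a,b: (KT,u,v)
    A=np.zeros((3,3));B=np.zeros(3);L=[]
    for KT,u,v in (a,b):
        o,d=ray(KT[0],KT[1],u,v); d=d/np.linalg.norm(d); P=np.eye(3)-np.outer(d,d); A+=P;B+=P@o;L.append((o,d))
    x=np.linalg.solve(A,B); return x,[np.linalg.norm(np.cross(x-o,d)) for o,d in L]
def shot(name,f):
    KT=cam(name); im=vision.read_camera(name); cv2.imwrite('pics/'+f,im[:,:,::-1]); return KT,im
E
python3 - <<'E'
from h import *
for n in ('top','scene'):
    KT,im=shot(n,n+'0.png'); print(n,KT[0].round(1).tolist(),KT[1].round(3).tolist(),[k for k in KT[2]])
print(vision.get_calibration('wrist')); print(monitor.observe())
E
```

```text
pics
top [[504.6, 0.0, 281.0], [0.0, 504.6, 208.9], [0.0, 0.0, 1.0]] [[0.02, 0.99, -0.137, 0.354], [-1.0, 0.018, -0.019, -0.013], [-0.016, 0.138, 0.99, 1.475], [0.0, 0.0, 0.0, 1.0]] ['K', 'T']
scene [[481.8, 0.0, 281.1], [0.0, 481.8, 211.9], [0.0, 0.0, 1.0]] [[-0.066, -0.873, 0.484, 1.286], [0.998, -0.052, 0.043, 0.076], [-0.013, 0.485, 0.874, 1.385], [0.0, 0.0, 0.0, 1.0]] ['K', 'T']
{'K': array([[357.63989006,   0.        , 277.12414951],
       [  0.        , 357.63989006, 207.62581792],
       [  0.        ,   0.        ,   1.        ]]), 'mount': array([[-2.02886757e-04,  9.51777715e-01,  3.06788429e-01,
         8.40491809e-02],
       [ 9.99999975e-01,  2.21674337e-04, -2.63958543e-05,
        -6.63211797e-05],
       [-9.31301077e-05,  3.06788416e-01, -9.51777736e-01,
        -1.57902391e-01],
       [ 0.00000000e+00,  0.00000000e+00,  0.00000000e+00,
         1.00000000e+00]])}
{'time': 0.1, 'qpos': array([-1.40397384e+00,  3.42670577e-01,  1.52488847e+00,  2.52622351e-05,
        1.27540188e+00, -1.45946145e-01]), 'qvel': array([-0.00072143, -0.00109941, -0.00253798,  0.00210051, -0.00119267,
        0.00055221]), 'joint_efforts': array([ 9.94116308e-04, -4.32005918e+01, -2.44696087e+01,  7.18706776e-02,
        5.25936135e-02, -3.98784800e-05]), 'tool_pos': array([ 0.16153658, -0.49916559,  0.22611689]), 'tool_rot': array([-3.14024243e+00, -2.22887875e-04,  3.12761113e-01]), 'contact_force': array([0.94399588, 0.00982164, 0.32452883]), 'torque': array([0.00824986, 0.01863011, 0.01471223]), 'grip_force': 0.0, 'opening': 0.09203680307020343}
```

View pics/top0.png

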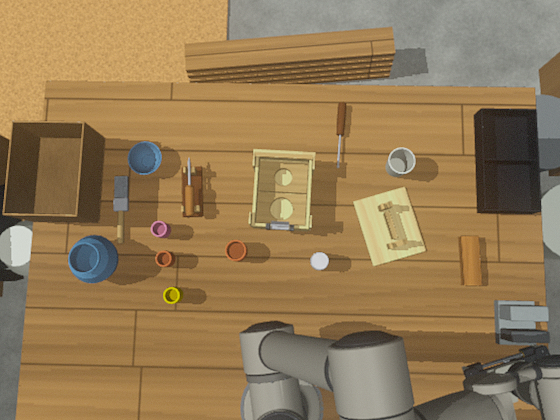

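View pics/scene0.png

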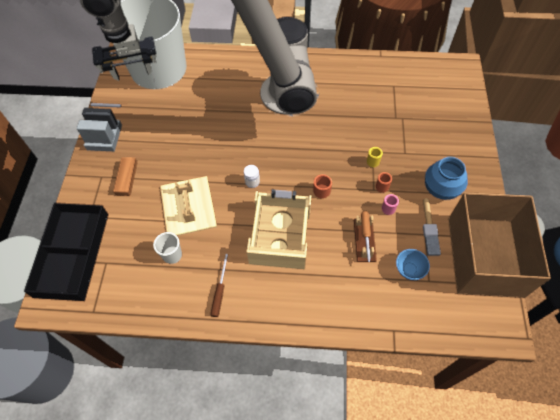

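```bash
cat > m.py <<'E'
from h import *
t=cv2.imread('pics/top0.png'); KT=cam('top'); KS=cam('scene'); s=cv2.imread('pics/scene0.png')
def c(im,u,v,w=100,h=75): return cv2.resize(im[v-h//2:v-h//2+h,u-w//2:u-w//2+w],(400,300),interpolation=cv2.INTER_CUBIC)
cv2.imwrite('pics/mont.png',np.vstack([np.hstack([c(t,185,258),c(t,284,190,120,90)]),np.hstack([c(t,390,226,120,90),c(t,193,190)])]))
for n,im,K in (('top',t,KT),('scene',s,KS)):
    hsv=cv2.cvtColor(im,cv2.COLOR_BGR2HSV)
    m=cv2.inRange(hsv,(0,150,60),(9,255,255))
    k,l,st,ce=cv2.connectedComponentsWithStats(m)
    for i in range(1,k):
        if 60<st[i,4]<900: print(n,st[i],ce[i].round(1),onz(K,*ce[i],.06).round(3))
for u,v,z in [(283,208,.026),(284,178,.026),(390,226,.03),(189,160,.05),(189,205,.05),(255,150,.092),(316,152,.092),(312,228,.092),(249,226,.092)]: print(u,v,onz(KT,u,v,z).round(3))
E
python3 m.py
```

```text
scene [547 111  13  47 378] [554.6 137.1] [0.207 0.923 0.06 ]
scene [376 172  16  20 239] [383.4 182. ] [0.423 0.335 0.06 ]
scene [314 175  18  23 341] [321.8 185.9] [0.449 0.136 0.06 ]
283 208 [0.558 0.009 0.026]
284 178 [0.646 0.008 0.026]
390 226 [ 0.511 -0.299  0.03 ]
189 160 [0.69  0.284 0.05 ]
189 205 [0.558 0.278 0.05 ]
255 150 [0.712 0.09  0.092]
316 152 [ 0.709 -0.082  0.092]
312 228 [ 0.494 -0.073  0.092]
249 226 [0.497 0.1   0.092]
```

View pics/mont.png

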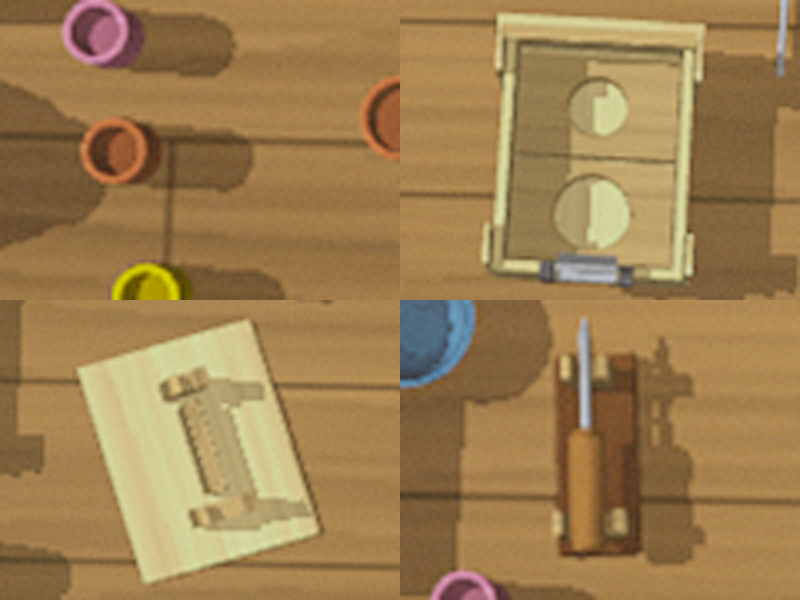

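Wide pot = terracotta at (236,250); slim-pot candidates: pink (160,229), terracotta (165,258), yellow (172,295) — only the terracotta one fits, since pink and yellow are excluded (crop confirms). The box's -x end, with the catch (288,226), faces the robot. The larger hole (283,208) is near the catch, so the wide pocket is the near half.

>>> move_arm --pt "50 30 0 0 -1" --pt "50 30 0 0 -1" --pt "50 30 0 0 -1" --pt "50 30 0 0 -1" --pt "50 30 0 0 -1" --pt "50 30 0 0 -1" --pt "0 0 0 0 -1" --pt "0 0 0 0 -1"

```text
time: 0.9
tool_pos: [0.4192, -0.3443, 0.2262]
tool_rot: [-3.141, 0.001, 0.316]
contact_force: [-0.2, -0.4, -0.3]
opening: 0.0916
grip_force: 0.0
```

```bash
cat > w.py <<'E'
import sys,pickle
from h import *
n=sys.argv[1]; K,im=shot('wrist',n+'.png'); pickle.dump((K[0],K[1]),open(n+'.pkl','wb')); print(K[1][:3,3].round(3))
E
python3 w.py wA
```

```text
[ 0.499 -0.318  0.384]
```

View pics/wA.png

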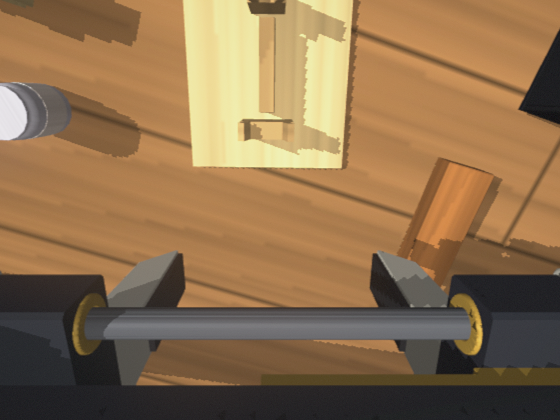

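The picture shows the divider aligned with the tool (near corners (193,166) and (344,168)), bar at column 267, and the far cradle cut off at the top. I'm moving on and up to see all of it.

>>> move_arm --pt "40 15 30 0 -1" --pt "40 15 30 0 -1" --pt "10 5 0 0 -1" --pt "0 0 0 0 -1"

```text
time: 1.35
tool_pos: [0.5053, -0.312, 0.2839]
tool_rot: [3.141, 0.0, 0.313]
contact_force: [0.1, -0.3, -0.7]
opening: 0.0915
grip_force: 0.0
```

```bash
python3 w.py wB
```

```text
[ 0.585 -0.286  0.442]
```

View pics/wB.png

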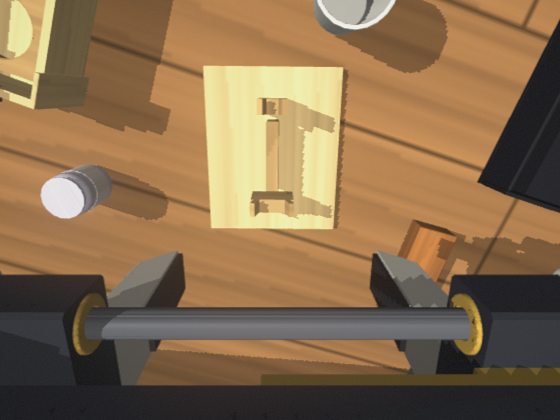

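The near cradle (250–292, 203) is the wide notch and the far one (257–284, 106) the narrow notch; board corners (205,67), (343,68), (335,228), (212,228). I compute the board pose and its height, then go on to the pots.

```bash
cat > b.py <<'E'
from h import *; import pickle
A=pickle.load(open('wA.pkl','rb'));B=pickle.load(open('wB.pkl','rb'))
def mask(n):
    hsv=cv2.cvtColor(cv2.imread(f'pics/{n}.png'),cv2.COLOR_BGR2HSV); 
    m=cv2.inRange(hsv,(20,60,150),(32,160,255)); return m
im=mask('wB'); im[:,:180]=0; im[:,400:]=0; im[:60]=0; im[240:]=0
im=cv2.morphologyEx(im,cv2.MORPH_OPEN,np.ones((3,3)))
c=max(cv2.findContours(im,0,2)[0],key=cv2.contourArea); q=cv2.approxPolyDP(cv2.convexHull(c),6,True)[:,0]; print(q.tolist())
P=[onz(B,*p,.008) for p in q]
for p,r in zip(q,P): print(p,r.round(4))
for i in range(len(P)): d=P[i]-P[i-1]; print(np.linalg.norm(d).round(4),np.arctan2(d[1],d[0]).round(3))
print('centre',np.mean(P,0))
# heights by two views of near bare-end corners
print(tri((A,193,167),(B,212,228)),tri((A,344,168),(B,335,228)))
# bar top near end: A (261..274,112) B (266..279,191)
print(tri((A,261,112),(B,266,192)),tri((A,274,112),(B,279,192)))
print('bar top',onz(B,272.5,120,.04),onz(B,272.5,192,.04))
E
python3 b.py
```

```text
[[342, 68], [332, 228], [211, 227], [203, 66]]
[342  68] [ 0.6328 -0.348   0.008 ]
[332 228] [ 0.4477 -0.4055  0.008 ]
[211 227] [ 0.4007 -0.2557  0.008 ]
[203  66] [ 0.5865 -0.1978  0.008 ]
0.1572 -1.272
0.1939 -2.84
0.157 1.874
0.1946 0.302
centre [ 0.51694863 -0.30175067  0.008     ]
(array([ 0.39928385, -0.2567821 ,  0.00762144]), [np.float64(0.0005754352174726237), np.float64(0.000575435217472675)]) (array([ 0.44725629, -0.4108857 ,  0.00271747]), [np.float64(0.00013170470778207553), np.float64(0.0001317047077819455)])
(array([ 0.47760965, -0.30847226,  0.04369486]), [np.float64(0.0009324425752294861), np.float64(0.0009324425752295468)]) (array([ 0.48192794, -0.32124532,  0.04473381]), [np.float64(0.0005755518414189836), np.float64(0.0005755518414189973)])
bar top [ 0.5563445  -0.29021059  0.04      ] [ 0.47858645 -0.31500601  0.04      ]
```

>>> move_arm --pt "-30 50 0 0 -1" --pt "-30 50 0 0 -1" --pt "-30 50 0 0 -1" --pt "-30 50 0 0 -1" --pt "-20 50 0 -0.05 -1" --pt "0 50 0 -0.05 -1" --pt "0 50 0 -0.05 -1" --pt "0 50 0 -0.05 -1" --pt "0 50 0 -0.05 -1" --pt "0 50 0 -0.05 -1" --pt "0 0 0 0 -1" --pt "0 0 0 0 -1"

```text
time: 2.6
tool_pos: [0.3829, 0.1558, 0.2831]
tool_rot: [3.14, 0.002, 0.015]
contact_force: [-1.3, 0.2, -0.9]
opening: 0.0914
grip_force: 0.0
```

```bash
python3 w.py wC
```

```text
[0.467 0.158 0.441]
```

View pics/wC.png

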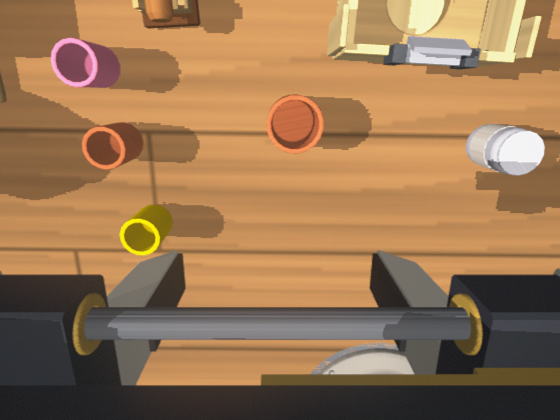

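Wide pot rim at (295,124), slim terracotta pot rim at (104,148), with pink (75,62) and yellow (141,236) beside it. I'll take two more views, further on: pots again, then box and awl.

>>> move_arm --pt "35 0 0 0 -1" --pt "35 0 0 0 -1" --pt "0 0 0 0 -1"

```text
time: 2.95
tool_pos: [0.4571, 0.1532, 0.2831]
tool_rot: [3.141, 0.0, 0.008]
contact_force: [-0.8, 0.3, -0.1]
opening: 0.092
grip_force: 0.0
```

```bash
python3 w.py wD
```

```text
[0.541 0.154 0.441]
```

>>> move_arm --pt "50 0 10 0 -1" --pt "50 0 10 0 -1" --pt "0 0 0 0 -1" --pt "0 0 0 0 -1"

```text
time: 3.4
tool_pos: [0.5517, 0.1545, 0.3028]
tool_rot: [3.141, 0.003, 0.01]
contact_force: [-0.5, -0.5, -0.1]
opening: 0.0914
grip_force: 0.0
```

```bash
python3 w.py wE; python3 -c "
from h import *
a=cv2.imread('pics/wD.png')[:290];b=cv2.imread('pics/wE.png')[:290]
cv2.imwrite('pics/DE.png',np.vstack([a,b]))"
```

```text
[0.636 0.156 0.46 ]
```

View pics/DE.png

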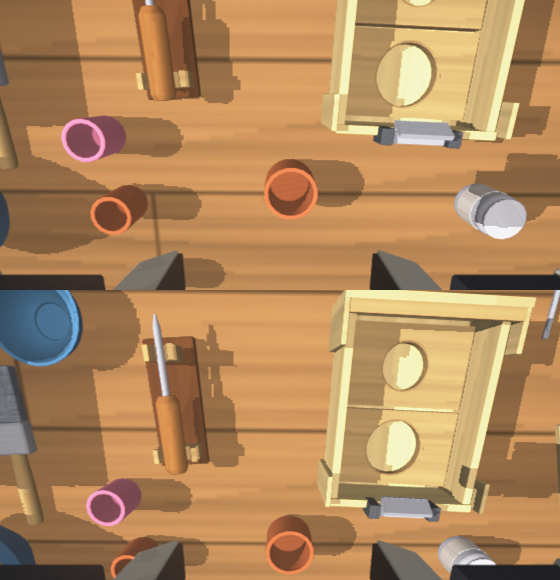

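Combined picture (E rows are offset by 290). D shows the wide rim (291,190), slim rim (112,212) and wide hole (404,74). E shows the slim hole (403,76), wide hole (391,155), awl tip (155,25), butt (177,180), and the box seam (350,115)–(457,122).

```bash
cat > p.py <<'E'
from h import *; import pickle
V={n:pickle.load(open(f'w{n}.pkl','rb')) for n in 'CDE'}
I={n:cv2.imread(f'pics/w{n}.png') for n in 'CDE'}
def rim(n,u,v):
    hsv=cv2.cvtColor(I[n],cv2.COLOR_BGR2HSV)
    m=cv2.inRange(hsv,(4,170,205),(13,255,255)); w=np.zeros_like(m); w[max(0,v-34):v+34,u-34:u+34]=255
    c=cv2.convexHull(np.vstack([x for x in cv2.findContours(m&w,0,cv2.CHAIN_APPROX_NONE)[0] if len(x)>12]))
    return cv2.fitEllipse(c)
for nm,a,b in (('wide',(295,124),(291,190)),('slim',(104,148),(112,212))):
    ea=rim('C',*a); eb=rim('D',*b); print(nm,ea,eb)
    print(tri((V['C'],*ea[0]),(V['D'],*eb[0])), onz(V['C'],*ea[0],.062),onz(V['D'],*eb[0],.062))
def hole(n,x0,x1,y0,y1):
    return ((x0+x1)/2,(y0+y1)/2)
hd=(404.5,74.5);he=(392,155.5)
print('wide hole',tri((V['D'],*hd),(V['E'],*he)),onz(V['D'],*hd,.026),onz(V['E'],*he,.026))
print('slim hole',onz(V['E'],403.5,76,.026))
s1,s2=onz(V['E'],350,115,.026),onz(V['E'],457,122,.026);print('seam',s1,s2)
f1,f2=onz(V['E'],349,1,.093),onz(V['E'],535,8,.093); print('far top edge',f1,f2,np.linalg.norm(f1-f2))
print('awl butt/tip',onz(V['E'],177,182,.047),onz(V['E'],155,25,.047))
print('awl collar',tri((V['D'],150,5),(V['E'],169,105)))
Z=np.hstack([cv2.resize(I['E'][0:225,300:550],(800,0),fx=0,fy=0) if 0 else cv2.resize(I['E'][0:225,310:545],None,fx=2.4,fy=2.4,interpolation=2), cv2.resize(I['E'][0:225,130:225],None,fx=2.4,fy=2.4,interpolation=2)])
cv2.imwrite('pics/zE.png',Z); print(Z.shape)
E
python3 p.py
```

```text
Traceback (most recent call last):
  File "p.py", line 10, in <module>
    ea=rim('C',*a); eb=rim('D',*b); print(nm,ea,eb)
  File "p.py", line 7, in rim
    c=cv2.convexHull(np.vstack([x for x in cv2.findContours(m&w,0,cv2.CHAIN_APPROX_NONE)[0] if len(x)>12]))
                     ~~~~~~~~~^^^^^^^^^^^^^^^^^^^^^^^^^^^^^^^^^^^^^^^^^^^^^^^^^^^^^^^^^^^^^^^^^^^^^^^^^^^^
ValueError: need at least one array to concatenate
```

```bash
python3 - <<'E'
import cv2
i=cv2.cvtColor(cv2.imread('pics/wC.png'),cv2.COLOR_BGR2HSV)
print(i[124,262:330:2].tolist())
E
sed -i 's/(4,170,205),(13,255,255)/(4,170,LO),(10,255,255)/; s/^V=/LO=195\nV=/' p.py; python3 - <<'E'
import re
E
python3 p.py
```

```text
[[15, 139, 215], [15, 141, 214], [13, 150, 228], [11, 159, 244], [9, 168, 224], [9, 161, 147], [9, 167, 203], [9, 167, 198], [9, 170, 194], [9, 165, 193], [9, 168, 193], [9, 167, 196], [9, 169, 196], [9, 167, 198], [9, 166, 198], [9, 168, 197], [9, 170, 196], [9, 171, 194], [9, 169, 195], [9, 167, 195], [9, 170, 196], [9, 167, 199], [9, 168, 197], [9, 167, 200], [9, 168, 200], [9, 167, 173], [9, 163, 138], [9, 167, 185], [9, 170, 202], [12, 159, 245], [10, 165, 236], [15, 137, 154], [15, 137, 151], [15, 136, 150]]Traceback (most recent call last):
  File "p.py", line 11, in <module>
    ea=rim('C',*a); eb=rim('D',*b); print(nm,ea,eb)
                       ~~~^^^^^^^^
  File "p.py", line 8, in rim
    c=cv2.convexHull(np.vstack([x for x in cv2.findContours(m&w,0,cv2.CHAIN_APPROX_NONE)[0] if len(x)>12]))
                     ~~~~~~~~~^^^^^^^^^^^^^^^^^^^^^^^^^^^^^^^^^^^^^^^^^^^^^^^^^^^^^^^^^^^^^^^^^^^^^^^^^^^^
    return _nx.concatenate(arrs, 0, dtype=dtype, casting=casting)
           ~~~~~~~~~~~~~~~^^^^^^^^^^^^^^^^^^^^^^^^^^^^^^^^^^^^^^^
ValueError: need at least one array to concatenate
```

```bash
sed -i 's/(4,170,LO),(10,255,255)/(6,152,LO),(13,255,255)/; s/^LO=195/LO=212/;s/len(x)>12/len(x)>8/' p.py; python3 p.py
```

```text
wide ((294.4432067871094, 123.84720611572266), (56.79451370239258, 58.330047607421875), 9.030802726745605) ((290.36871337890625, 193.29058837890625), (51.35991287231445, 53.728233337402344), 88.09635162353516)
(array([0.43560158, 0.13849027, 0.06223816]), [np.float64(1.9473081024773477e-05), np.float64(1.9473081024811265e-05)]) [0.43558261 0.13849778 0.062     ] [0.4355341  0.13846085 0.062     ]
slim ((102.94715881347656, 147.4816131591797), (39.1276969909668, 45.49451446533203), 132.06736755371094) ((110.20891571044922, 215.4734344482422), (35.56662368774414, 41.70945739746094), 124.462158203125)
(array([0.40834475, 0.33982913, 0.06204113]), [np.float64(2.128785256465172e-05), np.float64(2.1287852564577243e-05)]) [0.40833894 0.33982532 0.062     ] [0.40832798 0.33987295 0.062     ]
wide hole (array([0.56110125, 0.01092669, 0.01417681]), [np.float64(0.00028093070803434376), np.float64(0.0002809307080343617)]) [0.56055531 0.01518629 0.026     ] [0.56306261 0.01447558 0.026     ]
slim hole [0.65418162 0.01130202 0.026     ]
seam [0.61044445 0.06921428 0.026     ] [ 0.60365014 -0.05825099  0.026     ]
far top edge [0.71490586 0.09080105 0.093     ] [ 0.71095712 -0.07979972  0.093     ] 0.17064646326241276
awl butt/tip [0.5325377  0.27326142 0.047     ] [0.70059856 0.28329289 0.047     ]
awl collar (array([0.62049084, 0.27555994, 0.05198638]), [np.float64(0.0015403301531821923), np.float64(0.0015403301531821186)])
(540, 792, 3)
```

View pics/zE.png

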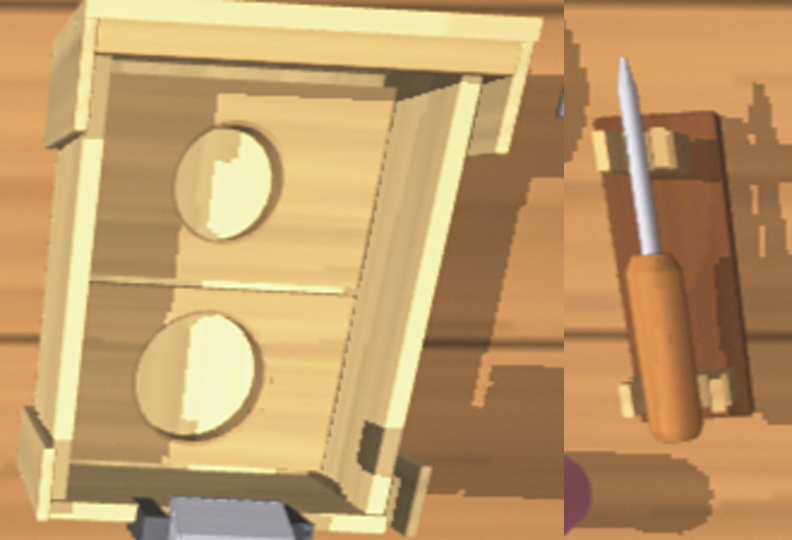

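The zoom gives refined hole rims: wide (393.1,156.9) and slim (405,75.6) in E, plus side-wall top inner edges. The pot heights triangulate to 62 mm, as they should. I refine the box pose while moving over the wide pot.

```bash
cat > q.py <<'E'
from h import *; import pickle
E=pickle.load(open('wE.pkl','rb')); z=lambda u,v,h: onz(E,310+u/2.4,v/2.4,h)
print('holes',z(199.5,376.5,.026),z(228,181.5,.026))
for n,a,b,h in (('Lin',(101,140),(73,440),.074),('Rin',(463,78),(370,510),.074),('Rout',(480,78),(388,510),.074),('lipin',(97,24),(537,42),.093)):
    p,q=z(*a,h),z(*b,h); d=p-q; print(n,p.round(4),q.round(4),'yaw',np.arctan2(d[1],d[0]).round(3))
E
python3 q.py
```

```text
holes [0.56139164 0.01291694 0.026     ] [0.65459994 0.00963826 0.026     ]
Lin [0.6683 0.0807 0.074 ] [0.5395 0.0841 0.074 ] yaw -0.026
Rin [ 0.6932 -0.0655  0.074 ] [ 0.5067 -0.0595  0.074 ] yaw -0.032
Rout [ 0.6932 -0.0724  0.074 ] [ 0.5067 -0.0681  0.074 ] yaw -0.023
lipin [0.7076 0.089  0.093 ] [ 0.7032 -0.0805  0.093 ] yaw 1.545
```

>>> move_arm --pt "-40 -5 -40 0 -1" --pt "-40 -5 -40 0 -1" --pt "-36 -6 -40 0 -1" --pt "0 0 -40 0 -1" --pt "0 0 -20 0 -1" --pt "0 0 0 0 -1"

```text
time: 4.05
tool_pos: [0.4447, 0.1414, 0.1349]
tool_rot: [3.141, 0.006, 0.013]
contact_force: [-0.3, 0.0, -0.5]
opening: 0.092
grip_force: 0.0
```

>>> move_arm --pt "-9 -3 -30 0 -1" --pt "0 0 -30 0 -1" --pt "0 0 -15 0 -1" --pt "0 0 0 0 -1"

```text
time: 4.45
tool_pos: [0.4382, 0.1388, 0.0614]
tool_rot: [3.141, 0.002, 0.013]
contact_force: [-0.6, 0.5, 0.9]
opening: 0.0919
grip_force: 0.0
```

>>> move_arm --newtons 20 --pt "-3 0 -20 0 -1" --pt "0 0 -11 0 -1" --pt "0 0 0 0 -1" --pt "0 0 0 0 0.8" --pt "0 0 0 0 0.8" --pt "0 0 0 0 0.8" --pt "0 0 0 0 0.8"

```text
time: 5.15
tool_pos: [0.4367, 0.1392, 0.0309]
tool_rot: [-3.142, -0.001, 0.013]
contact_force: [0.4, 0.1, 1.1]
opening: 0.0644
grip_force: 0.0
```

>>> move_arm --pt "0 0 0 0 0.8" --pt "0 0 0 0 0.8" --pt "0 0 40 0 0.8" --pt "0 0 50 0 0.8" --pt "0 0 50 0 0.8" --pt "30 -30 10 -0.02 0.8" --pt "40 -40 0 -0.02 0.8" --pt "40 -40 0 0 0.8" --pt "15 -17 0 0 0.8" --pt "0 0 0 0 0.8" --pt "0 0 0 0 0.8"

```text
time: 6.25
tool_pos: [0.5514, 0.0214, 0.1794]
tool_rot: [-3.141, 0.002, -0.028]
contact_force: [-0.2, 0.0, -2.8]
opening: 0.0599
grip_force: 20.0
```

```bash
python3 w.py wF
```

```text
[0.636 0.019 0.337]
```

View pics/wF.png

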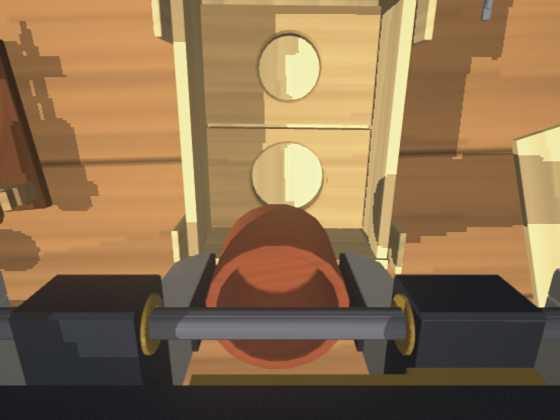

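The pot is held, and the box is seen nearly from above: slim hole (289,67.5), wide hole (287.5,175), seam (209,125)–(370,128).

```bash
cat > r.py <<'E'
from h import *; import pickle
E,F=[pickle.load(open(f'w{n}.pkl','rb')) for n in 'EF']
for a,b in (((393.1,156.9),(287.5,175)),((405,75.6),(289,67.5))):
    print(onz(F,*b,.026).round(4),tri((E,*a),(F,*b)))
a,b=onz(F,209,125,.026),onz(F,370,128,.026); print('seam',a,b,np.linalg.norm(a-b),np.arctan2((a-b)[1],(a-b)[0])-np.pi/2)
E
python3 r.py
```

```text
[0.5649 0.0121 0.026 ] (array([0.56207884, 0.01166717, 0.02091009]), [np.float64(0.0015983114666154742), np.float64(0.0015983114666155618)])
[0.6539 0.0091 0.026 ] (array([0.65434996, 0.00903201, 0.02411092]), [np.float64(0.00035731878247732585), np.float64(0.0003573187824770732)])
seam [0.61019405 0.07799034 0.026     ] [ 0.60378395 -0.05907065  0.026     ] 0.13721079814728177 -0.04673413933731707
```

>>> move_arm --pt "11 -9 -10 0 0.8" --pt "0 0 -25 0 0.8" --pt "0 0 -25 0 0.8" --pt "0 0 -25 0 0.8" --pt "0 0 -5 0 0.8" --pt "0 0 0 0 0.8"

```text
time: 6.9
tool_pos: [0.5626, 0.0128, 0.0897]
tool_rot: [-3.142, 0.002, -0.026]
contact_force: [-0.0, 0.5, -2.1]
opening: 0.06
grip_force: 20.0
```

>>> move_arm --pt "-1 -1 -20 0 0.8" --pt "0 0 -15 0 0.8" --pt "0 0 -8 0 0.8" --pt "0 0 -6 0 0.8" --pt "0 0 0 0 0.8"

```text
time: 7.4
tool_pos: [0.5623, 0.0115, 0.0416]
tool_rot: [3.141, -0.0, -0.027]
contact_force: [0.3, 0.7, -2.1]
opening: 0.0596
grip_force: 20.0
```

>>> move_arm --pt "0 0 -2 0 0.8" --pt "0 0 0 0 -0.6" --pt "0 0 0 0 -0.6" --pt "0 0 0 0 -0.6" --pt "0 0 30 0 -0.6" --pt "0 0 50 0 -0.6" --pt "0 0 50 0 -0.6" --pt "-20 45 0 0 -1" --pt "-20 45 0 0 -1" --pt "-20 45 0 0 -1" --pt "-20 45 0 0 -1" --pt "-20 45 0 0 -1"

```text
time: 8.6
tool_pos: [0.4612, 0.238, 0.17]
tool_rot: [-3.141, -0.001, -0.028]
contact_force: [1.2, 0.6, -0.2]
opening: 0.092
grip_force: 0.0
```

```bash
python3 w.py wG
```

```text
[0.545 0.236 0.328]
```

>>> move_arm --pt "-25 45 0 0 -1" --pt "-20 40 0 0 -1" --pt "-15 20 0 0 -1" --pt "0 0 0 0 -1"

```text
time: 9.05
tool_pos: [0.401, 0.3423, 0.1697]
tool_rot: [-3.141, 0.0, -0.023]
contact_force: [0.0, -0.8, -0.5]
opening: 0.0918
grip_force: 0.0
```

>>> move_arm --pt "7 -2 -40 0 -1" --pt "0 0 -40 0 -1" --pt "0 0 -30 0 -1" --pt "0 0 0 0 -1" --pt "0 0 0 0 -1"

```text
time: 9.55
tool_pos: [0.4106, 0.3376, 0.06]
tool_rot: [3.141, -0.0, -0.028]
contact_force: [0.6, -0.4, 0.2]
opening: 0.0921
grip_force: 0.0
```

>>> move_arm --pt "-2 2 -20 0 -1" --pt "0 0 -10 0 -1" --pt "0 0 0 0 0.8" --pt "0 0 0 0 0.8" --pt "0 0 0 0 0.8" --pt "0 0 0 0 0.8" --pt "0 0 0 0 0.8" --pt "0 0 0 0 0.8" --pt "0 0 0 0 0.8"

```text
time: 10.45
tool_pos: [0.4079, 0.3401, 0.0296]
tool_rot: [3.141, -0.0, -0.027]
contact_force: [-0.2, -1.1, 1.0]
opening: 0.0461
grip_force: 20.0
```

>>> move_arm --pt "0 0 40 0 0.8" --pt "0 0 50 0 0.8" --pt "0 0 50 0 0.8" --pt "30 -40 10 0 0.8" --pt "35 -45 0 0 0.8" --pt "35 -45 0 0 0.8" --pt "35 -45 0 0 0.8" --pt "35 -45 0 0 0.8" --pt "35 -45 0 0 0.8" --pt "30 -45 0 0 0.8" --pt "0 -10 0 0 0.8" --pt "0 0 0 0 0.8"

```text
time: 11.65
tool_pos: [0.6182, 0.05, 0.1782]
tool_rot: [3.141, 0.002, -0.03]
contact_force: [-0.8, 0.1, -1.6]
opening: 0.0461
grip_force: 20.0
```

>>> move_arm --pt "18 -20 0 0 0.8" --pt "18 -20 0 0 0.8" --pt "0 0 -30 0 0.8" --pt "0 0 -30 0 0.8" --pt "0 0 -20 0 0.8" --pt "0 0 0 0 0.8" --pt "0 0 0 0 0.8"

```text
time: 12.35
tool_pos: [0.6542, 0.0134, 0.0997]
tool_rot: [-3.141, 0.0, -0.026]
contact_force: [-0.7, 0.3, -1.9]
opening: 0.0461
grip_force: 20.0
```

>>> move_arm --pt "0 -4 -20 0 0.8" --pt "0 0 -20 0 0.8" --pt "0 0 -12 0 0.8" --pt "0 0 -8 0 0.8" --pt "0 0 0 0 0.8" --pt "0 0 -2 0 0.8" --pt "0 0 0 0 0.8"

```text
time: 13.05
tool_pos: [0.6549, 0.008, 0.038]
tool_rot: [3.141, -0.001, -0.027]
contact_force: [-0.0, -0.2, -0.2]
opening: 0.0463
grip_force: 20.0
```

>>> move_arm --pt "0 0 0 0 -0.3" --pt "0 0 0 0 -0.3" --pt "0 0 30 0 -0.3" --pt "0 0 50 0 -0.3" --pt "0 0 50 0 -0.5" --pt "-40 0 20 0 -0.5" --pt "-40 0 20 0 -0.5" --pt "-25 0 0 0 -0.5" --pt "0 0 0 0 -0.5"

```text
time: 13.95
tool_pos: [0.5472, 0.0081, 0.2091]
tool_rot: [3.141, -0.001, -0.027]
contact_force: [-1.1, -0.2, -0.4]
opening: 0.0685
grip_force: 0.0
```

```bash
python3 w.py wH; cat > s.py <<'E'
from h import *; import pickle
H=pickle.load(open('wH.pkl','rb')); im=cv2.imread('pics/wH.png'); hsv=cv2.cvtColor(im,cv2.COLOR_BGR2HSV)
m=cv2.inRange(hsv,(5,140,60),(12,255,255)); 
for c,(x,y) in (('wide',(.561,.012)),('slim',(.654,.0095))):
    u,v=proj(H,[x,y,.07]); print(c,'expect',u.round(),v.round())
    w=np.zeros_like(m); cv2.circle(w,(int(u),int(v)),45,255,-1); mm=cv2.morphologyEx(m&w,cv2.MORPH_OPEN,np.ones((3,3)))
    k=max(cv2.findContours(mm,0,cv2.CHAIN_APPROX_NONE)[0],key=cv2.contourArea)
    b=cv2.boundingRect(k); print(b, cv2.minEnclosingCircle(k), onz(H,b[0]+b[2]/2-.5,b[1]+b[3]/2-.5,.07))
E
python3 s.py
```

```text
[0.631 0.006 0.367]
wide expect 272.0 179.0
(238, 138, 70, 74) ((272.4110412597656, 174.7425537109375), 37.1652946472168) [0.56521505 0.01175632 0.07      ]
slim expect 272.0 62.0
(245, 29, 59, 63) ((273.0, 59.91128921508789), 31.48831558227539) [0.65510354 0.00777664 0.07      ]
```

Both pots show where they should be, with rim widths of 70 and 59 px. The grip force fell at seating, so they are standing on the floor. Next is the divider: bar centre (0.517,-0.302), yaw 0.305. I grip 27 mm off-centre towards the near end so it can pivot.

>>> move_arm --pt "-5 -40 0 0.05 -0.5" --pt "-5 -40 0 0.05 -0.5" --pt "-5 -40 0 0.05 -0.5" --pt "-5 -40 0 0.05 -0.5" --pt "-8 -40 0 0.05 -0.5" --pt "-8 -40 0 0.05 -0.5" --pt "-10 -40 -20 0.03 -0.5" --pt "-10 -38 -30 0 -0.5" --pt "0 0 -30 0 -0.5" --pt "0 0 0 0 -0.5" --pt "0 0 0 0 -0.5"

```text
time: 15.1
tool_pos: [0.494, -0.3101, 0.1272]
tool_rot: [-3.141, 0.0, 0.303]
contact_force: [0.9, 0.2, 0.8]
opening: 0.0691
grip_force: 0.0
```

```bash
python3 w.py wI; python3 - <<'E'
from h import *;import pickle
I=pickle.load(open('wI.pkl','rb')); im=cv2.imread('pics/wI.png')
# expected projections of bar ends and board far corners
c=np.array([.517,-.302]);a=.305;ux=np.array([np.cos(a),np.sin(a)]);uy=np.array([-ux[1],ux[0]])
for x,y,z in ((98,79,8),(98,-79,8),(40,7,40),(40,-7,40),(-40,7,40),(-40,-7,40)): print((x,y,z),proj(I,np.append(c+ux*x/1e3+uy*y/1e3,z/1e3)).round(1))
cv2.imwrite('pics/zI.png',im[:300])
E
```

```text
[ 0.574 -0.285  0.285]
(98, 79, 8) [163.7  35.5]
(98, -79, 8) [387.9  34.9]
(40, 7, 40) [265.4 123.2]
(40, -7, 40) [286.3 123.2]
(-40, 7, 40) [266.8 234.3]
(-40, -7, 40) [285.7 234.2]
```

View pics/zI.png

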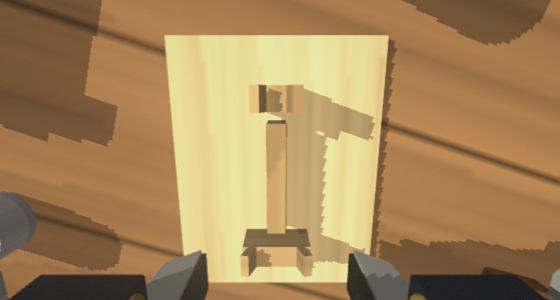

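Prediction and picture agree to about a pixel: corners (165,35) and (388,35), bar at columns 266–287. Going down now.

>>> move_arm --pt "-3 0 -40 0 -0.5" --pt "0 0 -40 0 -0.5" --pt "0 0 -20 0 0.0" --pt "0 0 0 0 0.0" --pt "0 0 0 0 0.0"

```text
time: 15.65
tool_pos: [0.492, -0.3104, 0.0292]
tool_rot: [3.139, -0.002, 0.304]
contact_force: [0.8, 0.6, -0.5]
opening: 0.0495
grip_force: 0.0
```

>>> move_arm --newtons 6 --pt "-1 0 -15 0 0.2" --pt "0 0 0 0 1" --pt "0 0 0 0 1" --pt "0 0 0 0 1" --pt "0 0 0 0 1" --pt "0 0 0 0 1" --pt "0 0 0 0 1" --pt "0 0 0 0 1"

```text
time: 16.45
tool_pos: [0.4901, -0.3105, 0.0136]
tool_rot: [3.14, -0.001, 0.303]
contact_force: [-0.9, 0.7, 6.5]
opening: 0.0144
grip_force: 6.0
```

>>> move_arm --pt "0 0 4 0 1" --pt "0 0 8 0 1" --pt "0 0 8 0 1" --pt "0 0 8 0 1" --pt "0 0 4 0 1" --pt "0 0 0 0 1" --pt "0 0 0 0 1"

```text
time: 17.15
tool_pos: [0.4893, -0.31, 0.0442]
tool_rot: [3.142, 0.0, 0.303]
contact_force: [-0.3, 0.6, -4.1]
opening: 0.0139
grip_force: 6.0
```

```bash
python3 w.py wJ; cat > t.py <<'E'
import sys
from h import *;import pickle
n=sys.argv[1]; I=pickle.load(open(n+'.pkl','rb')); im=cv2.imread(f'pics/{n}.png')
hsv=cv2.cvtColor(im,cv2.COLOR_BGR2HSV); m=cv2.inRange(hsv,(18,50,140),(34,170,255)); m[280:]=0
if len(sys.argv)>2: m[:,:int(sys.argv[2])]=0; m[:,int(sys.argv[3]):]=0
m=cv2.morphologyEx(m,cv2.MORPH_OPEN,np.ones((5,5)))
c=max(cv2.findContours(m,0,2)[0],key=cv2.contourArea); q=cv2.approxPolyDP(cv2.convexHull(c),6,True)[:,0]; print(q.tolist())
# tilt model: far edge, in tool frame; width 158 gives depth
s=monitor.observe(); T=np.eye(4);T[:3,:3]=R.from_euler('xyz',s['tool_rot']).as_matrix();T[:3,3]=s['tool_pos']
g=T[:3,3]-T[:3,2]*.019; x=T[:3,0]; z=np.array([0,0,1.]); y=np.cross(z,x)
zb=s['tool_pos'][2]; 
for t in range(-6,31,3):
    a=np.radians(t); xb=np.cos(a)*x-np.sin(a)*z; zz=np.sin(a)*x+np.cos(a)*z
    o=g-zz*.033+xb*.027      # board underside centre
    print(t,*[proj(I,o+xb*.098+y*w+zz*.008).round(0).tolist() for w in (.079,-.079)],'far edge z',(o+xb*.098)[2].round(4))
E
python3 t.py wJ
```

```text
[ 0.57  -0.285  0.202]
[[470, 0], [430, 279], [123, 279], [83, 0]]
-6 [61.0, -31.0] [493.0, -31.0] far edge z 0.0432
-3 [71.0, -23.0] [483.0, -23.0] far edge z 0.0366
0 [80.0, -15.0] [474.0, -15.0] far edge z 0.03
3 [89.0, -6.0] [465.0, -6.0] far edge z 0.0235
6 [97.0, 2.0] [457.0, 2.0] far edge z 0.0171
9 [104.0, 11.0] [450.0, 11.0] far edge z 0.0108
12 [111.0, 20.0] [443.0, 20.0] far edge z 0.0047
15 [117.0, 28.0] [437.0, 28.0] far edge z -0.0013
18 [123.0, 37.0] [431.0, 37.0] far edge z -0.007
21 [128.0, 46.0] [426.0, 46.0] far edge z -0.0126
24 [133.0, 54.0] [421.0, 54.0] far edge z -0.018
27 [138.0, 63.0] [416.0, 63.0] far edge z -0.0232
30 [142.0, 71.0] [412.0, 71.0] far edge z -0.0281
```

>>> move_arm --newtons 3 --pt "0 0 0 0 1" --pt "0 0 0 0 1" --pt "0 0 0 0 1" --pt "0 0 0 0 1" --pt "0 0 0 0 1"

```text
time: 17.7
tool_pos: [0.4894, -0.31, 0.0442]
tool_rot: [-3.142, 0.0, 0.303]
contact_force: [0.2, -0.3, -3.3]
opening: 0.0141
grip_force: 3.0
```

```bash
python3 w.py wK;python3 t.py wK|head -1
```

```text
[ 0.57  -0.285  0.202]
[[438, 19], [430, 279], [123, 279], [115, 19]]
```

Tilt is now about 13°, with the board's far edge resting on the table (corners (115,19) and (438,19)). I raise it slightly, tighten and lift.

>>> move_arm --pt "0 0 3 0 1" --pt "0 0 0 0 1" --pt "0 0 0 0 1"

```text
time: 18.05
tool_pos: [0.4896, -0.3102, 0.0475]
tool_rot: [3.141, -0.0, 0.303]
contact_force: [-0.0, -0.7, -1.9]
opening: 0.0139
grip_force: 3.2
```

>>> move_arm --newtons 50 --pt "0 0 0 0 1" --pt "0 0 0 0 1" --pt "0 0 30 0 1" --pt "0 0 40 0 1" --pt "0 0 40 0 1" --pt "0 0 30 0 1" --pt "0 0 0 0 1"

```text
time: 18.75
tool_pos: [0.4913, -0.3115, 0.192]
tool_rot: [3.134, -0.005, 0.303]
contact_force: [0.1, -0.1, -2.4]
opening: 0.0136
grip_force: 50.2
```

```bash
python3 w.py wL;python3 t.py wL 60 500|sed -n '1p;6,12p'
```

```text
[ 0.57  -0.285  0.35 ]
[[435, 24], [430, 279], [123, 278], [119, 23]]
6 [97.0, 6.0] [450.0, 7.0] far edge z 0.1624
9 [104.0, 14.0] [443.0, 15.0] far edge z 0.1561
12 [111.0, 23.0] [436.0, 23.0] far edge z 0.15
15 [117.0, 31.0] [430.0, 32.0] far edge z 0.144
18 [122.0, 40.0] [425.0, 40.0] far edge z 0.1382
21 [127.0, 48.0] [420.0, 49.0] far edge z 0.1326
24 [132.0, 57.0] [415.0, 57.0] far edge z 0.1272
```

>>> move_arm --pt "5 30 0 -0.04 1" --pt "8 35 0 -0.04 1" --pt "8 35 0 -0.04 1" --pt "8 35 0 -0.04 1" --pt "8 35 0 -0.04 1" --pt "8 35 0 -0.04 1" --pt "8 35 0 -0.04 1" --pt "8 35 0 -0.04 1" --pt "8 30 0 -0.01 1" --pt "4 18 0 0 1" --pt "0 0 0 0 1" --pt "0 0 0 0 1"

```text
time: 20.0
tool_pos: [0.5614, 0.0131, 0.1854]
tool_rot: [3.141, 0.004, -0.026]
contact_force: [-1.1, -0.3, -3.0]
opening: 0.0136
grip_force: 50.2
```

```bash
python3 w.py wM;python3 t.py wM|sed -n '1p;6,12p'; python3 t.py wM 90 470|head -1
```

```text
[0.646 0.011 0.343]
[[420, 0], [435, 24], [430, 279], [124, 279], [119, 24], [142, 0]]
6 [98.0, 1.0] [460.0, 1.0] far edge z 0.1586
9 [106.0, 9.0] [453.0, 10.0] far edge z 0.1523
12 [112.0, 18.0] [446.0, 18.0] far edge z 0.1462
15 [119.0, 27.0] [439.0, 27.0] far edge z 0.1402
18 [124.0, 35.0] [434.0, 36.0] far edge z 0.1345
21 [129.0, 44.0] [428.0, 44.0] far edge z 0.1289
24 [134.0, 53.0] [423.0, 53.0] far edge z 0.1235
[[420, 0], [435, 24], [430, 279], [124, 279], [119, 24], [142, 0]]
```

>>> move_arm --pt "6 -1 -20 -0.004 1" --pt "0 0 -20 0 1" --pt "0 0 -15 0 1" --pt "0 0 0 0 1" --pt "0 0 0 0 1"

```text
time: 20.55
tool_pos: [0.5683, 0.011, 0.1322]
tool_rot: [3.141, 0.001, -0.032]
contact_force: [-0.2, -0.5, -2.8]
opening: 0.0138
grip_force: 50.2
```

>>> move_arm --pt "0 1 -6 0 1" --pt "0 0 -4 0 1" --pt "0 0 -2 0 1" --pt "0 0 0 0 1"

```text
time: 20.95
tool_pos: [0.5684, 0.0129, 0.1208]
tool_rot: [3.141, -0.0, -0.031]
contact_force: [-3.2, -1.7, 2.6]
opening: 0.0138
grip_force: 50.0
```

>>> move_arm --pt "2 0 1 0 1" --pt "6 0 0 0 1" --pt "6 0 0 0 1" --pt "0 0 0 0 1"

```text
time: 21.35
tool_pos: [0.5837, 0.0129, 0.1212]
tool_rot: [3.141, -0.001, -0.031]
contact_force: [1.4, 0.2, -2.5]
opening: 0.0136
grip_force: 50.2
```

>>> move_arm --pt "3 -1.5 0 0 1" --pt "3 0 0 0 1" --pt "2 0 0 0 1" --pt "0 0 0 0 1"

```text
time: 21.75
tool_pos: [0.5902, 0.0116, 0.1212]
tool_rot: [-3.141, 0.001, -0.031]
contact_force: [-3.1, 1.4, 0.5]
opening: 0.0136
grip_force: 50.1
```

>>> move_arm --pt "2 0 0 0 1" --pt "2 0 0 0 1" --pt "0 0 0 0 1"

```text
time: 22.05
tool_pos: [0.5906, 0.0121, 0.1214]
tool_rot: [-3.141, 0.009, -0.031]
contact_force: [-18.0, 1.8, 11.0]
opening: 0.0137
grip_force: 50.0
```

The x force appeared at TCP x 0.591, which is the end wall (lip contact would have come 12 mm earlier). The +x end is under the lip, so I loosen the grip and lower the near end.

>>> move_arm --newtons 4 --pt "-2 0 0 0 1" --pt "-1 0 -3 0 1" --pt "-2 0 -5 0 1" --pt "-2 0 -5 0 1" --pt "-1 0 -5 0 1" --pt "-1 0 -2 0 1" --pt "0 0 0 0 1"

```text
time: 22.75
tool_pos: [0.5862, 0.0115, 0.1015]
tool_rot: [-3.142, -0.002, -0.031]
contact_force: [-1.0, 0.8, -0.7]
opening: 0.014
grip_force: 4.0
```

```bash
python3 w.py wN;python3 t.py wN 90 470|head -8
```

```text
[0.67  0.009 0.26 ]
[[102, 31], [452, 34], [430, 279], [124, 279]]
-6 [61.0, -31.0] [495.0, -31.0] far edge z 0.1009
-3 [71.0, -23.0] [484.0, -23.0] far edge z 0.0943
0 [81.0, -15.0] [475.0, -15.0] far edge z 0.0877
3 [90.0, -6.0] [466.0, -6.0] far edge z 0.0812
6 [97.0, 2.0] [458.0, 2.0] far edge z 0.0748
9 [105.0, 11.0] [450.0, 11.0] far edge z 0.0685
12 [112.0, 20.0] [444.0, 20.0] far edge z 0.0624
```

>>> move_arm --pt "-1 0 -4 0 1" --pt "0 0 0 0 1" --pt "0 0 0 0 0" --pt "0 0 0 0 -0.2" --pt "0 0 20 0 -0.2" --pt "0 0 40 0 0" --pt "-10 0 30 0 0.5" --pt "-25 0 0 0 1" --pt "-22 1 0 0 1" --pt "0 0 0 0 1" --pt "0 0 0 0 1"

```text
time: 23.9
tool_pos: [0.5277, 0.0122, 0.1875]
tool_rot: [3.141, -0.001, -0.031]
contact_force: [0.8, 0.4, 0.1]
opening: 0.0104
grip_force: 0.0
```

```bash
python3 w.py wO; python3 - <<'E'
from h import *;import pickle
O=pickle.load(open('wO.pkl','rb')); im=cv2.imread('pics/wO.png')
import math
g=lambda bx,by,z: np.array([.607+bx+by*.03,.0105-.03*bx+by,z])
for t in (0,3,5,7):
    a=math.radians(t); out=[]
    for X,Y,Z in ((.048,.025,.06),(.048,-.025,.06),(.04,.007,.04),(.04,-.007,.04),(-.04,.007,.04)):
        d=X-.099; out.append(proj(O,g(.099+d*math.cos(a)+Z*math.sin(a),Y,.074-d*math.sin(a)+Z*math.cos(a))).round(0).tolist())
    print(t,out)
hsv=cv2.cvtColor(im,cv2.COLOR_BGR2HSV); m=cv2.inRange(hsv,(18,50,140),(34,170,255))
for r in (20,60,100,140): 
    d=np.flatnonzero(np.diff((cv2.medianBlur(m,5)[r]>0).astype(int))); print(r,d.tolist())
E
```

```text
[0.612 0.01  0.345]
0 [[228.0, 6.0], [324.0, 6.0], [264.0, 29.0], [288.0, 29.0], [266.0, 164.0]]
3 [[227.0, -2.0], [324.0, -2.0], [264.0, 24.0], [288.0, 24.0], [265.0, 163.0]]
5 [[227.0, -8.0], [325.0, -8.0], [264.0, 20.0], [288.0, 20.0], [265.0, 162.0]]
7 [[226.0, -14.0], [326.0, -14.0], [264.0, 17.0], [288.0, 17.0], [265.0, 160.0]]
20 [153, 266, 268, 272, 285, 397]
60 [155, 265, 276, 394]
100 [158, 392]
140 [160, 389]
```

>>> move_arm --newtons 20 --pt "1 1 -30 0 1" --pt "0 0 -30 0 1" --pt "0 0 -20 0 1" --pt "0 0 -4 0 1" --pt "0 0 -4 0 1" --pt "0 0 0 0 1"

```text
time: 24.55
tool_pos: [0.5288, 0.0136, 0.0996]
tool_rot: [-3.141, 0.001, -0.031]
contact_force: [0.5, 0.4, 0.5]
opening: 0.0008
grip_force: 0.0
```

>>> move_arm --pt "0 0 -4 0 1" --pt "0 0 -3 0 1" --pt "0 0 -3 0 1" --pt "0 0 0 0 1"

```text
time: 24.95
tool_pos: [0.5295, 0.0135, 0.0901]
tool_rot: [3.142, -0.002, -0.031]
contact_force: [0.3, 0.7, 2.5]
opening: 0.0
grip_force: 1.3
```

>>> move_arm --pt "0 0 -2 0 1" --pt "0 0 -2 0 1" --pt "0 0 -2 0 1" --pt "0 0 -1 0 1" --pt "0 0 0 0 1"

```text
time: 25.45
tool_pos: [0.5285, 0.0133, 0.0823]
tool_rot: [3.141, -0.0, -0.031]
contact_force: [-0.9, 0.6, 3.6]
opening: 0.0005
grip_force: 1.9
```

>>> move_arm --pt "0 0 -2 0 1" --pt "0 0 -2 0 1" --pt "0 0 0 0 1"

```text
time: 25.75
tool_pos: [0.5286, 0.0133, 0.082]
tool_rot: [3.141, -0.002, -0.031]
contact_force: [-12.1, 0.0, 36.2]
opening: 0.0006
grip_force: 17.9
```

Hard stop at z = 82 mm (36 N), so the board is seated on the walls. To check the catch I go back to the exact pose of view D and compare the catch's pixels with its rest position there.

>>> move_arm --pt "0 0 2 0 1" --pt "0 0 40 0 1" --pt "0 0 50 0 0.5" --pt "-12 28 40 0.01 0" --pt "-15 28 40 0.01 -0.2" --pt "-15 28 30 0.01 -0.2" --pt "-15 28 0 0.01 -0.2" --pt "-15 28 0 0 -0.2" --pt "0 0 0 0 -0.2" --pt "0 0 0 0 -0.2"

```text
time: 26.75
tool_pos: [0.4566, 0.1528, 0.2789]
tool_rot: [3.141, 0.001, 0.01]
contact_force: [-0.3, 0.1, -1.5]
opening: 0.054
grip_force: 0.0
```

```bash
python3 w.py wP; cat > k.py <<'E'
from h import *;import pickle
for n in ('wD','wP'):
    K=pickle.load(open(n+'.pkl','rb')); im=cv2.imread(f'pics/{n}.png'); hsv=cv2.cvtColor(im,cv2.COLOR_BGR2HSV)
    p=proj(K,[.607-.1,.0135,.1]); u,v=p.astype(int)
    m=cv2.inRange(hsv,(90,5,120),(140,110,255)); w=np.zeros_like(m); w[v-30:v+30,u-55:u+55]=255
    c=max(cv2.findContours(m&w,0,2)[0],key=cv2.contourArea); r=cv2.minAreaRect(c)
    print(n,p.round(1),cv2.boundingRect(c),cv2.contourArea(c),r, 'off',np.round(np.array(r[0])-p,2))
    print([onz(K,*q,.106).round(4).tolist() for q in cv2.approxPolyDP(cv2.convexHull(c),3,True)[:,0]])
E
python3 k.py
```

```text
[0.541 0.154 0.437]
wD [426.5 131.6] (393, 121, 62, 25) 1142.5 ((423.76605224609375, 132.84376525878906), (60.84360885620117, 22.07826805114746), 3.2704880237579346) off [-2.71  1.2 ]
[[0.4979, 0.0458, 0.106], [0.5169, 0.0451, 0.106], [0.5155, 0.0001, 0.106], [0.5038, -0.01, 0.106], [0.4955, -0.0011, 0.106]]
wP [428.  131.9] (394, 121, 63, 25) 1161.0 ((425.32379150390625, 133.33277893066406), (61.67082595825195, 22.07826805114746), 3.2704882621765137) off [-2.72  1.42]
[[0.4991, 0.0461, 0.106], [0.517, 0.0454, 0.106], [0.5148, -0.0011, 0.106], [0.5042, -0.01, 0.106], [0.4959, -0.0013, 0.106]]
```

The catch is at rest (within 0.3 px of view D), so the divider is locked. Now the awl: butt (0.5325,0.2733) and tip (0.7006,0.2833) are 168 mm apart as they should be, yaw 0.06, grip point (0.582,0.276).

>>> move_arm --pt "20 25 -10 0.02 -0.2" --pt "30 30 -20 0.02 -0.2" --pt "30 30 -30 0.01 -0.2" --pt "30 30 -30 0 -0.2" --pt "12 8 0 0 -0.2" --pt "0 0 0 0 -0.2" --pt "0 0 0 0 -0.2"

```text
time: 27.5
tool_pos: [0.5769, 0.2722, 0.191]
tool_rot: [3.141, 0.001, 0.058]
contact_force: [0.0, 0.6, 0.3]
opening: 0.0554
grip_force: 0.0
```

```bash
python3 w.py wQ; cat > a.py <<'E'
from h import *;import pickle
V={}
for n in ('wE','wG','wP','wQ'):
    K=pickle.load(open(n+'.pkl','rb')); im=cv2.imread(f'pics/{n}.png'); hsv=cv2.cvtColor(im,cv2.COLOR_BGR2HSV)
    pc=proj(K,[.5765,.276,.047]);pb=proj(K,[.5325,.2733,.047]);pt=proj(K,[.7006,.2833,.047]); pn=proj(K,[.6204,.2785,.047])
    print(n,'butt',pb.round(1),'collar',pn.round(1),'tip',pt.round(1),end=' ')
    m=cv2.inRange(hsv,(8,120,165),(16,230,255)); w=np.zeros_like(m); cv2.line(w,tuple(pb.astype(int).tolist()),tuple(pn.astype(int).tolist()),255,46)
    m=cv2.morphologyEx(m&w,cv2.MORPH_OPEN,np.ones((5,5))); cs=cv2.findContours(m,0,2)[0]
    if cs:
        c=max(cs,key=cv2.contourArea); r=cv2.minAreaRect(c); print('handle',np.round(r[0],1),np.round(r[1],1),round(r[2],1),onz(K,*r[0],.047).round(4)); V[n]=(K,*r[0])
if 'wE' in V and 'wP' in V: print(tri(V['wE'],V['wP']))
if 'wE' in V and 'wQ' in V: print(tri(V['wE'],V['wQ']))
if 'wG' in V and 'wQ' in V: print(tri(V['wG'],V['wQ']))
E
python3 a.py
```

```text
[0.661 0.277 0.349]
wE butt [177. 182.] collar [166.2 105. ] tip [155.  25.] handle [175. 152.] [90. 46.] 90.0 [0.5682 0.2728 0.047 ]
wG butt [228.4 111.5] collar [211.9 -21. ] tip [ 193.3 -170. ] handle [223.9  65.7] [135.8  44.7] 85.0 [0.5649 0.2743 0.047 ]
wP butt [162.3  99.1] collar [148.8   4.1] tip [134.5 -96.5] handle [150.5  51.2] [96.1 16.3] 81.3 [0.5785 0.281  0.047 ]
wQ butt [273.2 239.8] collar [272.7 142.7] tip [272.1  37.4] handle [272.5 203. ] [116.  45.] 90.0 [0.5676 0.2758 0.047 ]
(array([0.57467787, 0.26376729, 0.09015097]), [np.float64(0.0030681497805580783), np.float64(0.003068149780558031)])
(array([0.56615271, 0.27541161, 0.03957451]), [np.float64(0.0009215519807429387), np.float64(0.0009215519807430413)])
(array([0.56538927, 0.27557764, 0.03961205]), [np.float64(0.00024894438217679663), np.float64(0.0002489443821766418)])
```

```bash
cat > a2.py <<'E'
from h import *;import pickle
V={}
for n in ('wE','wQ'):
    K=pickle.load(open(n+'.pkl','rb')); im=cv2.imread(f'pics/{n}.png'); hsv=cv2.cvtColor(im,cv2.COLOR_BGR2HSV)
    pn=proj(K,[.6204,.2785,.047]);pt=proj(K,[.7006,.2833,.047])
    m=cv2.inRange(hsv,(0,0,110),(180,75,255)); w=np.zeros_like(m); cv2.line(w,tuple((pn+(pn-pt)*.1).astype(int).tolist()),tuple((pt+(pt-pn)*.12).astype(int).tolist()),255,24)
    c=max(cv2.findContours(m&w,0,cv2.CHAIN_APPROX_NONE)[0],key=cv2.contourArea)
    mm=np.zeros_like(m);cv2.drawContours(mm,[c],-1,255,-1); ys,xs=np.nonzero(mm); f=np.polyfit(ys,xs,1); y0,y1=ys.min(),ys.max()
    print(n,'tip',(np.polyval(f,y0).round(1),y0),'collar',(np.polyval(f,y1).round(1),y1),'width',len(ys)/(y1-y0), onz(K,np.polyval(f,y0),y0,.047).round(4),onz(K,np.polyval(f,y1),y1,.047).round(4))
    V[n]=((K,np.polyval(f,y0),y0),(K,np.polyval(f,y1),y1))
for i in (0,1): print(tri(V['wE'][i],V['wQ'][i]))
E
python3 a2.py
```

```text
wE tip (np.float64(153.8), np.int64(24)) collar (np.float64(165.8), np.int64(105)) width 7.691358024691358 [0.7015 0.2844 0.047 ] [0.6204 0.279  0.047 ]
wQ tip (np.float64(270.8), np.int64(35)) collar (np.float64(271.9), np.int64(144)) width 9.761467889908257 [0.7022 0.2844 0.047 ] [0.6193 0.2791 0.047 ]
(array([0.70184814, 0.28440627, 0.04707673]), [np.float64(0.0003309182232101344), np.float64(0.00033091822320998547)])
(array([0.61993599, 0.27894262, 0.04793406]), [np.float64(0.0005752969274346043), np.float64(0.0005752969274345491)])
```

>>> move_arm --newtons 20 --pt "7 4 -30 0.008 -0.2" --pt "0 0 -40 0 -0.2" --pt "0 0 -40 0 -0.2" --pt "0 0 -20 0 -0.2" --pt "0 0 0 0 -0.2" --pt "0 0 0 0 -0.2"

```text
time: 28.15
tool_pos: [0.5842, 0.277, 0.0632]
tool_rot: [-3.141, -0.002, 0.066]
contact_force: [-0.3, 0.3, 1.1]
opening: 0.0546
grip_force: 0.0
```

>>> move_arm --pt "0 0 -20 0 -0.2" --pt "0 0 -14 0 -0.2" --pt "0 0 0 0 0" --pt "0 0 0 0 1" --pt "0 0 0 0 1" --pt "0 0 0 0 1" --pt "0 0 0 0 1" --pt "0 0 0 0 1"

```text
time: 28.95
tool_pos: [0.5841, 0.2776, 0.0283]
tool_rot: [-3.141, -0.001, 0.067]
contact_force: [-0.5, -0.6, 4.5]
opening: 0.025
grip_force: 20.0
```

>>> move_arm --pt "0 0 20 0 1" --pt "0 0 40 0 1" --pt "0 0 50 0 1" --pt "-10 -15 50 -0.02 1" --pt "-15 -30 20 -0.02 1" --pt "-15 -40 20 -0.02 1" --pt "-10 -40 20 -0.02 1" --pt "0 0 0 -0.017 1" --pt "0 0 0 0 1"

```text
time: 29.85
tool_pos: [0.5342, 0.1527, 0.245]
tool_rot: [-3.141, -0.001, -0.032]
contact_force: [-0.9, 0.9, -1.3]
opening: 0.0254
grip_force: 20.0
```

```bash
python3 w.py wR; cat > d.py <<'E'
from h import *;import pickle
K=pickle.load(open('wR.pkl','rb')); im=cv2.imread('pics/wR.png')
c=np.array([.607,.0105]);a=-.03;ux=np.array([np.cos(a),np.sin(a)]);uy=np.array([-ux[1],ux[0]])
P=lambda x,y,z: proj(K,np.append(c+ux*x+uy*y,z+.074))
for n,p in dict(barfl=(.04,.007,.04),barfr=(.04,-.007,.04),barnl=(-.04,.007,.04),barnr=(-.04,-.007,.04),nl=(-.098,.079,.008),nr=(-.098,-.079,.008),widel=(-.056,.025,.06),wider=(-.056,-.025,.06),narl=(.056,.02,.06)).items(): print(n,P(*p).round(1))
# awl blade in hand
hsv=cv2.cvtColor(im,cv2.COLOR_BGR2HSV); m=cv2.inRange(hsv,(0,0,110),(180,75,255)); m[:, :230]=0; m[:,320:]=0; m[240:]=0
cc=max(cv2.findContours(m,0,2)[0],key=cv2.contourArea); print('blade',cv2.boundingRect(cc))
y=cv2.inRange(hsv,(16,40,60),(36,190,255)); y=cv2.medianBlur(y,3)
u,v=P(0,0,.04).astype(int); r=im[v-90:v+90,u-75:u+75]; g=cv2.cvtColor(r,cv2.COLOR_BGR2GRAY)
for dv in (-40,-20,0,20,40): 
    row=cv2.GaussianBlur(im,(3,3),0)[v+dv-2:v+dv+3,u-40:u+40].mean(0).astype(int); print(v+dv,u-40,row[:,0].tolist())
E
python3 d.py
```

```text
[0.618 0.15  0.403]
barfl [456.7  45.2]
barfr [475.6  45.1]
barnl [441.7 153.1]
barnr [459.1 153. ]
nl [342.1 209.2]
nr [509.6 208.8]
widel [426.8 178.1]
wider [491.9 177.9]
narl [455.1  15.6]
blade (267, 0, 22, 219)
61 417 [159, 160, 161, 162, 162, 163, 163, 164, 164, 164, 164, 163, 163, 162, 161, 159, 159, 159, 156, 139, 106, 82, 76, 76, 76, 77, 77, 77, 76, 75, 73, 71, 70, 69, 68, 71, 82, 94, 100, 102, 102, 102, 102, 102, 102, 101, 101, 101, 102, 103, 103, 103, 104, 104, 103, 105, 109, 111, 112, 113, 115, 118, 119, 119, 119, 118, 118, 117, 115, 114, 113, 113, 113, 114, 119, 138, 158, 167, 167, 166]
81 417 [164, 165, 165, 165, 165, 165, 165, 165, 165, 165, 164, 163, 162, 161, 160, 159, 150, 121, 89, 76, 76, 77, 78, 78, 77, 76, 76, 76, 76, 76, 73, 70, 70, 79, 92, 99, 100, 99, 100, 100, 101, 102, 104, 106, 108, 110, 111, 113, 114, 115, 114, 111, 110, 111, 113, 114, 115, 117, 119, 120, 120, 120, 119, 119, 118, 116, 115, 114, 114, 114, 114, 120, 138, 159, 167, 168, 166, 164, 162, 160]
101 417 [166, 166, 166, 166, 166, 166, 166, 165, 165, 163, 163, 162, 162, 157, 133, 98, 78, 76, 77, 77,
[... 374 characters left out ...]
 77, 77, 77, 77, 77, 78, 78, 78, 77, 75, 76, 84, 98, 109, 112, 112, 112, 113, 113, 113, 113, 112, 113, 113, 115, 116, 117, 117, 114, 112, 113, 115, 116, 117, 119, 121, 122, 123, 122, 121, 121, 119, 118, 116, 115, 115, 115, 115, 115, 117, 129, 150, 164, 168, 166, 164, 158, 140, 119, 109, 108, 107, 106, 105]
141 417 [168, 168, 167, 167, 166, 164, 163, 161, 150, 122, 90, 76, 76, 77, 77, 77, 77, 78, 78, 79, 78, 77, 75, 75, 83, 97, 109, 112, 112, 112, 112, 112, 112, 113, 113, 114, 114, 115, 117, 118, 118, 115, 113, 114, 116, 117, 118, 119, 122, 123, 123, 122, 122, 121, 119, 117, 116, 116, 115, 118, 132, 152, 166, 170, 170, 169, 168, 166, 164, 159, 142, 121, 109, 107, 107, 106, 107, 108, 110, 111]
```

>>> move_arm --pt "10 -30 -10 0 1" --pt "12 -38 -20 0 1" --pt "12 -38 -20 0 1" --pt "10 -34 -20 0 1" --pt "0 0 0 0.002 1" --pt "0 0 0 0 1"

```text
time: 30.5
tool_pos: [0.5779, 0.0139, 0.1728]
tool_rot: [-3.141, 0.003, -0.028]
contact_force: [-0.5, 0.7, -0.2]
opening: 0.0251
grip_force: 20.0
```

>>> move_arm --pt "0 -1.5 -20 0 1" --pt "0 0 -15 0 1" --pt "0 0 -10 0 1" --pt "0 0 -8 0 1" --pt "0 0 0 0 1" --pt "0 0 0 0 1"

```text
time: 31.1
tool_pos: [0.5785, 0.0123, 0.122]
tool_rot: [3.141, -0.001, -0.028]
contact_force: [0.1, -1.0, -0.7]
opening: 0.0255
grip_force: 20.0
```

>>> move_arm --pt "0 0 -3 0 1" --pt "0 0 -3 0 1" --pt "0 0 -2 0 1" --pt "0 0 0 0 1" --pt "0 0 0 0 1"

```text
time: 31.6
tool_pos: [0.5781, 0.0118, 0.1135]
tool_rot: [3.142, 0.0, -0.028]
contact_force: [-0.4, -0.7, -0.3]
opening: 0.0251
grip_force: 20.0
```

>>> move_arm --pt "0 0 -1 0 1" --pt "0 0 0 0 0.2" --pt "0 0 0 0 0" --pt "0 0 0 0 0" --pt "0 0 15 0 0" --pt "0 0 40 0 0" --pt "0 0 40 0 0" --pt "0 30 30 0 0" --pt "0 30 10 0 0" --pt "0 30 0 0 0" --pt "0 0 0 0 0"

```text
time: 32.7
tool_pos: [0.5779, 0.1051, 0.2479]
tool_rot: [-3.14, -0.001, -0.025]
contact_force: [0.9, 0.1, 0.0]
opening: 0.046
grip_force: 0.0
```

```bash
python3 w.py wS; cat > e.py <<'E'
from h import *;import pickle
V={}
K=pickle.load(open('wS.pkl','rb')); im=cv2.imread('pics/wS.png'); hsv=cv2.cvtColor(im,cv2.COLOR_BGR2HSV)
c=np.array([.608,.0115]);a=-.03;ux=np.array([np.cos(a),np.sin(a)])
P=lambda x: proj(K,np.append(c+ux*x,.132))
pn,pt,pb=P(.008),P(.088),P(-.08); print('pred collar,tip,butt',pn.round(1),pt.round(1),pb.round(1))
m=cv2.inRange(hsv,(0,0,110),(180,75,255)); w=np.zeros_like(m); cv2.line(w,tuple((pn+(pn-pt)*.1).astype(int).tolist()),tuple((pt+(pt-pn)*.12).astype(int).tolist()),255,30)
k=max(cv2.findContours(m&w,0,cv2.CHAIN_APPROX_NONE)[0],key=cv2.contourArea)
mm=np.zeros_like(m);cv2.drawContours(mm,[k],-1,255,-1); ys,xs=np.nonzero(mm); f=np.polyfit(ys,xs,1)
for y in (ys.min(),ys.max()):
    p=onz(K,np.polyval(f,y),y,.132); d=p[:2]-c; print((np.polyval(f,y).round(1),int(y)),p.round(4),'divider x',(d@ux).round(4),'y',(d@[-ux[1],ux[0]]).round(4))
# handle
h=cv2.inRange(hsv,(8,120,120),(17,255,255)); w[:]=0; cv2.line(w,tuple(pn.astype(int).tolist()),tuple(pb.astype(int).tolist()),255,56); h=cv2.morphologyEx(h&w,cv2.MORPH_OPEN,np.ones((5,5)))
k=max(cv2.findContours(h,0,2)[0],key=cv2.contourArea); r=cv2.minAreaRect(k); p=onz(K,*r[0],.132); d=p[:2]-c; print('handle',r,(d@ux).round(4),(d@[-ux[1],ux[0]]).round(4))
E
python3 e.py; python3 k.py >/dev/null; python3 -c "
from h import *; s=monitor.observe(); print(s['time'],s['contact_force'])"
```

```text
[0.662 0.103 0.406]
pred collar,tip,butt [398.8 152.3] [411.3  37.7] [387.4 256.8]
(np.float64(407.2), 37) [0.6965 0.0118 0.132 ] divider x 0.0884 y 0.003
(np.float64(400.0), 156) [0.6131 0.0101 0.132 ] divider x 0.0052 y -0.0012
handle ((392.3538513183594, 209.16925048828125), (35.473934173583984, 108.15828704833984), 7.125016689300537) -0.0378 0.0002
32.75 [-0.30698464  0.520689   -0.55574352]
```

>>> move_arm --pt "0 -40 20 0 0" --pt "0 -45 20 0 0" --pt "0 -45 0 0 0" --pt "0 0 0 0 0" --pt "0 0 0 0 0"

```text
time: 33.25
tool_pos: [0.5778, -0.0299, 0.2869]
tool_rot: [-3.141, 0.001, -0.032]
contact_force: [0.4, 0.3, 0.2]
opening: 0.046
grip_force: 0.0
```

```bash
python3 w.py wT; cat > f.py <<'E'
from h import *;import pickle
c=np.array([.608,.0115]);a=-.03;ux=np.array([np.cos(a),np.sin(a)]);V={}
for n in ('wS','wT'):
    K=pickle.load(open(n+'.pkl','rb')); hsv=cv2.cvtColor(cv2.imread(f'pics/{n}.png'),cv2.COLOR_BGR2HSV)
    P=lambda x: proj(K,np.append(c+ux*x,.132)); pn,pt=P(.008),P(.088)
    m=cv2.inRange(hsv,(0,0,110),(180,75,255)); w=np.zeros_like(m); cv2.line(w,tuple((pn+(pn-pt)*.1).astype(int).tolist()),tuple((pt+(pt-pn)*.12).astype(int).tolist()),255,30)
    k=max(cv2.findContours(m&w,0,cv2.CHAIN_APPROX_NONE)[0],key=cv2.contourArea); mm=np.zeros_like(m);cv2.drawContours(mm,[k],-1,255,-1)
    ys,xs=np.nonzero(mm); f=np.polyfit(ys,xs,1); V[n]=[(K,np.polyval(f,y),y) for y in (ys.min(),ys.max())]; print(n,[v[1:] for v in V[n]],len(ys)/np.ptp(ys))
for i in (0,1):
    p,e=tri(V['wS'][i],V['wT'][i]); d=p[:2]-c; print(p.round(4),'x',(d@ux).round(4),'y',(d@[-ux[1],ux[0]]).round(4),e[0].round(4))
E
python3 f.py
```

```text
[ 0.662 -0.032  0.445]
wS [(np.float64(407.1775525108523), np.int64(37)), (np.float64(400.0016215623194), np.int64(156))] 13.193277310924369
wT [(np.float64(228.87953410635697), np.int64(49)), (np.float64(228.35478869571193), np.int64(152))] 12.0
[0.6979 0.0071 0.1178] x 0.09 y -0.0017 0.0004
[0.6138 0.0113 0.1356] x 0.0058 y 0.0 0.0
```

>>> move_arm --pt "-25 35 0 0.01 -0.2" --pt "-30 45 0 0.01 -0.2" --pt "-30 45 -5 0.01 -0.2" --pt "-30 45 -3 0.01 -0.2" --pt "-5 4 0 0 -0.2" --pt "0 0 0 0 -0.2" --pt "0 0 0 0 -0.2"

```text
time: 34.0
tool_pos: [0.4655, 0.1354, 0.2802]
tool_rot: [3.141, -0.0, 0.013]
contact_force: [0.4, 0.1, -0.3]
opening: 0.055
grip_force: 0.0
```

```bash
python3 w.py wP; python3 k.py|grep off; python3 -c "
from h import *; print(monitor.observe()['tool_pos'])"
```

```text
[0.549 0.137 0.438]
wD [426.5 131.6] (393, 121, 62, 25) 1142.5 ((423.76605224609375, 132.84376525878906), (60.84360885620117, 22.07826805114746), 3.2704880237579346) off [-2.71  1.2 ]
wP [407.8 141.8] (375, 131, 61, 24) 1118.0 ((405.3080139160156, 142.64779663085938), (59.7593879699707, 21.654239654541016), 3.0127875804901123) off [-2.46  0.83]
[0.46578531 0.13491385 0.28006182]
```

The catch is still at rest. The blade mask seems contaminated near the tip (width 13 px instead of 10), so I redo it with a stricter mask.

```bash
sed -e 's/(0,0,110),(180,75,255)/(90,5,110),(140,110,255)/' f.py > f2.py; cat >> f2.py <<'E'
for n in V:
    K=V[n][0][0]; hsv=cv2.cvtColor(cv2.imread(f'pics/{n}.png'),cv2.COLOR_BGR2HSV); x0=int(V[n][0][1])
    for y in range(V[n][0][2]-2,V[n][1][2],14):
        h=hsv[y,x0-14:x0+15].astype(int); s=np.flatnonzero((h[:,0]>85)&(h[:,0]<145)); print(n,y,(s+x0-14).tolist())
E
python3 f2.py
```

```text
wS [(np.float64(412.0551969624387), np.int64(39)), (np.float64(398.9769444040692), np.int64(155))] 8.767241379310345
wT [(np.float64(224.31563722355583), np.int64(50)), (np.float64(225.90692550725717), np.int64(144))] 2.8297872340425534
[0.695  0.0088 0.1336] x 0.0871 y -0.0001 0.0001
[0.618  0.0129 0.1381] x 0.01 y 0.0017 0.003
wS 37 []
wS 51 [407, 408, 409, 410, 411, 412, 413, 414]
wS 65 [405, 406, 407, 408, 409, 410, 411, 412, 413]
wS 79 [403, 404, 405, 406, 407, 408, 409, 410, 411, 412]
wS 93 [402, 403, 404, 405, 406, 407, 408, 409, 410]
wS 107 [400, 401, 402, 403, 404, 405, 406, 407, 408, 409]
wS 121 [398, 399, 400, 401, 402, 403, 404, 405, 406, 407]
wS 135 [398, 399, 400, 401, 402, 403, 404, 405]
wS 149 [398, 399, 400, 401, 402, 403, 404]
wT 48 []
wT 62 [223, 224, 225, 226]
wT 76 [223, 224, 225, 226, 227]
wT 90 [224, 225, 226, 227]
wT 104 [224, 225, 226, 227]
wT 118 [225, 226, 227]
wT 132 [225, 226, 227, 228]
```

With the clean mask, the tip is at height 0.1336 (should be 0.132), 0.1 mm across and 87 mm along. The awl sits in both notches, so I hand in.

```bash
python3 -c "
from h import *; print(workorder.hand_in())"
```

```text
the job is handed in; nothing more can be done
None
```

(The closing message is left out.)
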